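# Unlock the folding stay and close the terminal enclosure

## Robot

A 6-joint arm with a two-finger parallel gripper is mounted at the origin on the work surface. World frame = base frame: x ahead of the robot, y to its left, z up, the work surface at z = 0. Lengths are in m, angles in degrees, forces in N, time in s.
With the tool pointing down it reaches from about 0.4 to 0.825 m from the base axis. Payload 7 kg.
Tool frame: the origin (TCP) lies midway between the tips of the shut fingers; the grasp point (between the pads) lies 19 mm behind it; z points along the fingers, y is the direction in which the jaws open and shut (so a half turn about z gives the same grasp; the last joint's range is limited). The gripper opens to 88 mm and grips with 3 to 60 N. Pads are 19 mm wide; open, the fingers measure 130 mm over their backs; the gripper's body (78 mm by 193 mm) begins 47 mm behind the grasp point.
Start: joints at [87.668, 20.546, 0.682, 0, -70.136, -16.507], TCP at [0.218, 0.639, 0.227] pointing down, gripper open.
Joint ranges: [-176.03, 176.03], [-82.01, 121.73], [-58.28, 71.71], [-173.87, 95.51], [-174.79, -0.11], [-173.66, 173.66]. Speed limits (degrees/s): [136.94, 136.94, 172.46, 180, 180, 180].

## Interface

Orientations are given as [roll, pitch, yaw] about the fixed x, y, z axes, in that order (R = Rz(yaw) Ry(pitch) Rx(roll)).
In Python, from plant import get_state, capture, close_job gives the robot as it stands.
- The arm moves only by the tool apply_moves, never from a script. Its argument "commands" is a list of rows, each an object with "grip": the opening, from 0 (shut) to 1 (fully open); "dp": the shift along the tool's x, y, z in mm, a list of three; "yaw": the turn about the tool's z in rad. A call has 1 to 12 rows; each row is the pose to reach, as a shift and turn from the pose commanded when the call began, along the tool's axes at that moment; what a row does not reach only later rows make up. A row lasts 1/8 s, in which the tool goes at most 62.5 mm and 10.7 degrees, less where a joint would pass 70% of its speed; a pose out of reach is approached as far as the arm can. A call with a gripper value outside its range is refused whole. The fingers move at their own pace and stop on an object; "newtons" is the grip in N (left out, the last holds). Time passes only in rows, so rows that repeat a pose let the fingers close. It gives the time, the measured TCP pose, the force and the opening at its end, in the units of the state.
- get_state(): the state, without advancing time (a new reading comes with each control period).
- capture(name): name is "scene" or "top" or "wrist"; returns a dict with "color" (384x512x3 uint8, red, green, blue), "camera_matrix" (3x3 intrinsics, pixels), "xyz" and "rotation" of the camera in the world; the wrist camera has in their place "T_tool_cam" (4x4, takes a point from camera to tool coordinates, whose origin is the TCP and whose axes are the flange's). Camera axes: x right, y up, looking along -z (the intrinsics and any distortion apply to the point x, -y, -z); pixel columns grow to the right and rows downward; lengths in m; the calibration is good to about 2 mm. A picture is of the moment at which its call begins: read the wrist's pose just before it. There is no depth.
- close_job(): hands the job in, once; it reports no verdict.
The state is a dict: "time_s": time; "joints": joint angles; "qd": joint speeds; "joint_torque": joint torques, N m; "tcp_pos": TCP position; "eef_rot": TCP orientation; "contact_force": force on the tool from outside, world axes, zero at the start; "moment": the same for the moment, N m; "gripper_width": finger opening in m.
Only numpy, scipy, OpenCV 4.12 (cv2) and the standard library are available. Lean on these libraries where they do the work, as an engineer would, in place of code of your own. Each camera call takes 0.05 s, during which the arm holds its last target.

## Task

The wiring check is done, so close the hinged lid of the grey terminal enclosure on the bench. It is locked open by the folding stay on its side: draw the stay's knee up by its springy pull bar, gently and only just past centre, so that the lock lets go without bending the bar's mount, then let go of the bar and bring the lid down from its free edge, without forcing or slamming it, until it is fully shut on the box. Leave the meter, the screwdriver and the mug where they are.

Things in the scene. Friction and masses are not known exactly. Their poses are not given: they have to be found in the camera images.
- enclosure: Fixed grey steel box, 180 (x) x 200 (y) x 100 mm high, open at the top; origin at the centre of its underside, z up, the lid's hinge along its +x top edge, the stay on its +y side. Its yaw differs from start to start, up to 0.4 rad.
- cover: The lid, a grey plate: 182 mm from hinge to free edge (along its -x), 204 mm wide (y), 12 mm thick; origin mid-hinge, on the enclosure's +x top edge, 100 mm up; z out of the outer face (13 mm from the origin), which looks to enclosure +x when open, up when shut. Three buttons stand 12 mm proud of it, 55 mm from the hinge; else plain.
- lid_edge (a point): Middle of the lid's free edge. The lid stands open 84 to 91 degrees above level at the start; 0 is shut, a hard stop. A friction hinge: it stays where it is left. While the stay is locked it will not come down; unlocked it takes about 5 to 10 N square to its outer face near this edge. More than 30 N on the lid is too much.
- stay: Lower strip of the folding stay: two flat steel strips, 64 mm between pins each, outside the box's +y wall, from a pivot on the box (this origin; its place varies) to the lid, rising about 31 degrees towards the hinge when straight; x runs along the strip to the knee, z square to it (up). The lid stays locked until the knee is past centre.
- knee (a point): The stay's knee pin; it starts 3 to 18 mm (varies) below the line between the end pins. Drawn square to the stay (up, leaning 0.54 rad to enclosure -x; let it lead sideways) the pull is under 4.5 N, eases to about 2 N at centre, then climbs about 1 N per mm: 5 to 6 N means safely past, and it stays there when let go. Well short of this it is still locked.
- pull_bar (a point): Middle of the pull bar, to be pinched from above across its length (25 N holds it): bright round bar, 12 mm in diameter, 58 mm long, sticking out to enclosure +y from the knee, free to turn; about 110 mm above the bench, clear all round. Its mount springs along the stay's z, 1 mm per 2 N, and is bent beyond 3.8 mm (7.6 N). This point is 46 mm out.
- meter: Yellow hand-held meter, 150 x 75 x 34 mm, lying on the bench on the enclosure's -y side; origin under its centre. Bystander.
- driver: Screwdriver lying on the bench on the enclosure's -y side, beyond the meter. Bystander.
- mug: White mug, 76 mm wide, 90 mm high, standing on the bench on the +y side beyond the pull bar; origin under its centre. Bystander.

How it is judged (in metres and radians):
On the way:
1. the lid comes down with the pull bar let go (angle between cover's own z axis and vertical below 1.2 rad and contact force between the fingers and stay below 0.2 N), for 0.1 s.
At the end, for the whole second after the job is handed in: The lid is shut on the box (within 0.03 rad of level, about 5 mm at its free edge) and at rest (angle between cover's own z axis and vertical below 0.03 rad and angular speed of cover below 0.05 rad/s); the robot touches nothing.
It fails at once if the pull bar's blade is bent by too hard a pull (z of pull_bar in the frame of stay above 0.0038 m or z of pull_bar in the frame of stay below -0.0038 m).
It fails at once if the lid is forced or pressed too hard (contact force between anything else and cover above 30 N).
It fails at once if the lid slams shut (angular speed of cover above 1 rad/s and angle between cover's own z axis and vertical below 0.3 rad).
It fails at once if the meter, the screwdriver or the mug is disturbed (distance of any of meter, driver, mug from where it was at the start of the episode above 0.02 m).
It also fails if it takes over 72 s, if anything falls off the work surface, if the arm or the gripper's body presses on something with over 40 N, if the wrist force passes 120 N, or if a joint passes its speed limit or range.

## Working session

There is one attempt and no reset: what is moved stays moved. The work goes in short steps, Python scripts to look and compute and a tool call to move; the robot and the scene stay as the last step left them, time stands still between calls to the robot, and variables do not carry over. Pictures are saved under pics/ and viewed, and the job is handed in when it is done.

Besides the shell and the picture viewer there is one more tool, called after "Call:" by a JSON object that holds its "name" and its "arguments". apply_moves: Moves the arm, as the interface text tells. Its arguments: {"type":"object","properties":{"commands":{"type":"array","items":{"type":"object","properties":{"grip":{"type":"number"},"dp":{"type":"array","items":{"type":"number"}},"yaw":{"type":"number"}}}},"newtons":{"type":"number"}},"required":["commands"]}

```bash
ls; mkdir -p pics; python3 - <<'E'
from plant import get_state,capture
import cv2,json,pickle
print(get_state())
d={}
for n in("scene","top","wrist"):
    c=capture(n);d[n]=c
    cv2.imwrite(f"pics/{n}0.png",cv2.cvtColor(c["color"],cv2.COLOR_RGB2BGR))
    print(n,{k:v for k,v in c.items() if k!="color"})
pickle.dump(d,open("c0.pkl","wb"))
E
```

```text
pics
{'time_s': 0.0, 'joints': array([ 8.76683115e+01,  2.05920093e+01,  6.32883996e-01, -1.76507387e-02,
       -7.01365685e+01, -1.65072352e+01]), 'qd': array([ 0.02578295,  0.04387417, -0.08688018,  0.01095166, -0.01199982,
       -0.07095452]), 'joint_torque': array([ 3.05304602e-04, -5.82709908e+01,  2.93059123e+01,  6.99741080e+00,
        6.97597337e-03, -1.46000339e-04]), 'tcp_pos': array([0.21784204, 0.6383581 , 0.22561722]), 'eef_rot': array([ 1.79903536e+02, -1.12835466e-02, -1.88449254e+01]), 'contact_force': array([-0.95599413, -0.54092163, -0.18295417]), 'moment': array([ 0.00768241, -0.04646087,  0.0014953 ]), 'gripper_width': 0.08799371557105112}
scene {'camera_matrix': array([[351.14704236,   0.        , 251.05704553],
       [  0.        , 351.14704236, 197.01176276],
       [  0.        ,   0.        ,   1.        ]]), 'xyz': array([ 1.10483375, -0.23094196,  0.83516382]), 'rotation': array([43.21270824,  0.74955738, 64.72328915])}
top {'camera_matrix': array([[348.09589045,   0.        , 261.00114502],
       [  0.        , 348.09589045, 189.84990165],
       [  0.        ,   0.        ,   1.        ]]), 'xyz': array([0.50895391, 0.0195393 , 0.96570217]), 'rotation': array([  3.05169674,   2.22463401, -89.78241484])}
wrist {'camera_matrix': array([[268.18463049,   0.        , 252.98117561],
       [  0.        , 268.18463049, 189.88347343],
       [  0.        ,   0.        ,   1.        ]]), 'T_tool_cam': array([[ 9.61882048e-04,  9.60836294e-01,  2.77114942e-01,
         7.53863736e-02],
       [ 9.99999533e-01, -8.97561182e-04, -3.58956606e-04,
         5.41992448e-04],
       [-9.61709196e-05,  2.77115158e-01, -9.60836708e-01,
        -1.58150963e-01],
       [ 0.00000000e+00,  0.00000000e+00,  0.00000000e+00,
         1.00000000e+00]])}
```

View pics/scene0.png

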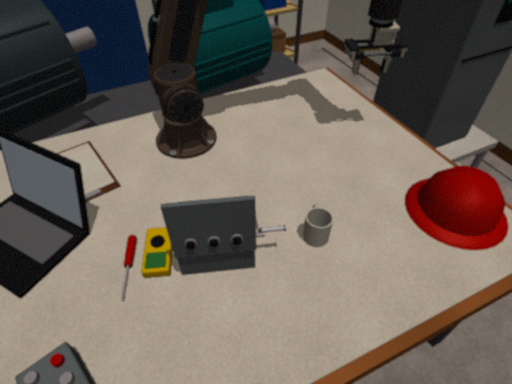

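View pics/top0.png

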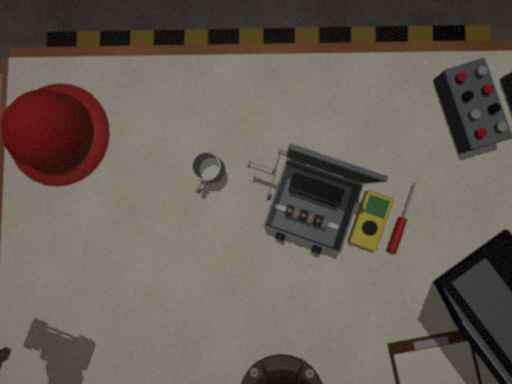

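View pics/wrist0.png

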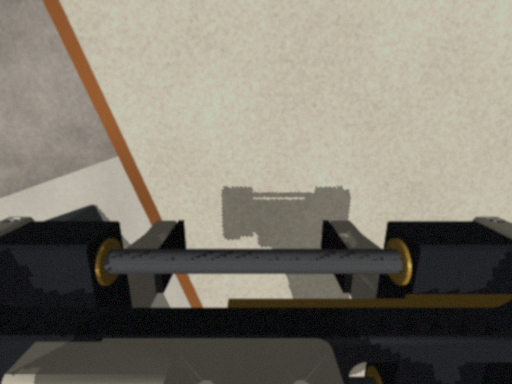

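```bash
cat > h.py <<'E'
import numpy as np,cv2,pickle
from scipy.spatial.transform import Rotation as R
def cam(c,st=None):
    if "xyz" in c: return R.from_euler("xyz",c["rotation"],degrees=True).as_matrix(),np.array(c["xyz"])
    Rt=R.from_euler("xyz",st["eef_rot"],degrees=True).as_matrix();T=c["T_tool_cam"]
    return Rt@T[:3,:3],Rt@T[:3,3]+st["tcp_pos"]
def ray(c,uv,st=None):
    Rc,p=cam(c,st);K=c["camera_matrix"]
    d=np.array([(uv[0]-K[0,2])/K[0,0],-(uv[1]-K[1,2])/K[1,1],-1.]);d=Rc@d
    return p,d/np.linalg.norm(d)
def onz(c,uv,z,st=None):
    p,d=ray(c,uv,st);return p+d*(z-p[2])/d[2]
def tri(r1,r2):
    A=[];b=[]
    M=np.zeros((3,3));v=np.zeros(3)
    for p,d in(r1,r2):
        Q=np.eye(3)-np.outer(d,d);M+=Q;v+=Q@p
    x=np.linalg.solve(M,v)
    return x,[np.linalg.norm((np.eye(3)-np.outer(d,d))@(x-p)) for p,d in(r1,r2)]
def proj(c,X,st=None):
    Rc,p=cam(c,st);K=c["camera_matrix"];q=Rc.T@(np.asarray(X)-p)
    return np.array([K[0,2]+K[0,0]*q[0]/-q[2],K[1,2]-K[1,1]*q[1]/-q[2]])
def crop(c,x0,x1,y0,y1,s,name,gain=1.0):
    im=cv2.cvtColor(c["color"],cv2.COLOR_RGB2BGR)[y0:y1,x0:x1]
    im=np.clip(im*gain,0,255).astype(np.uint8)
    im=cv2.resize(im,None,fx=s,fy=s,interpolation=cv2.INTER_CUBIC);cv2.imwrite(name,im)
E
python3 - <<'E'
from h import *
d=pickle.load(open("c0.pkl","rb"))
crop(d["top"],185,425,120,270,3.3333,"pics/topc.png",1.5)
crop(d["scene"],130,350,170,310,3.6,"pics/scenec.png",1.5)
E
```

```text
(no output)
```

View pics/topc.png

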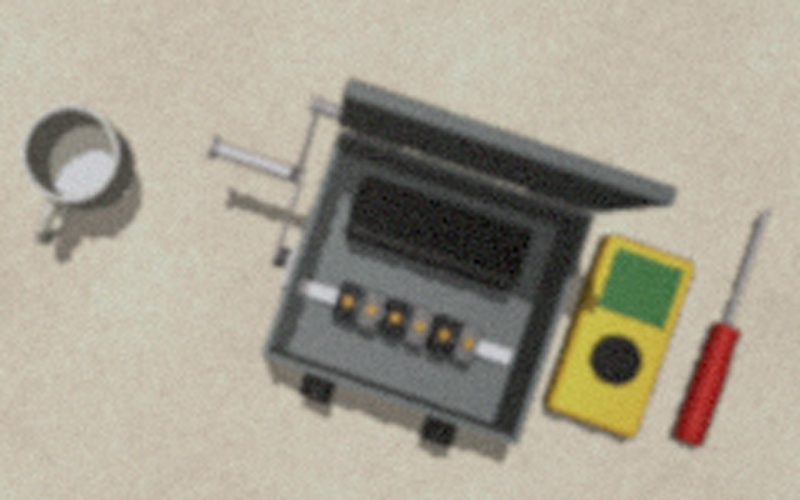

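View pics/scenec.png

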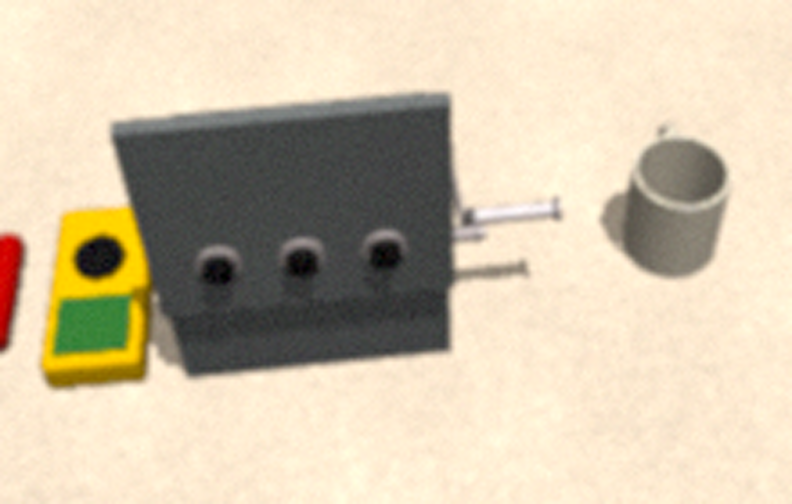

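```bash
python3 - <<'E'
from h import *
d=pickle.load(open("c0.pkl","rb"));T=d["top"];S=d["scene"]
t=lambda u,v:(185+(u+.5)/3.3333-.5,120+(v+.5)/3.3333-.5)
s=lambda u,v:(130+(u+.5)/3.6-.5,170+(v+.5)/3.6-.5)
np.set_printoptions(precision=4,suppress=True)
a=onz(T,t(267,353),.1);b=onz(T,t(517,440),.1)
print("rim",a,b,np.linalg.norm(a-b),"yaw of y axis",np.degrees(np.arctan2(*( -(a-b)[:2]))) )
for n,p,q in [("bar out",(214,146),(557,208)),("bar in",(295,174),(468,215)),("lid+y outer",(348,82),(450,95)),("lid-y outer",(677,192),(113,125))]:
    print(n,*tri(ray(T,t(*p)),ray(S,s(*q))))
print("mug",onz(T,t(75,150),.09), onz(T,t(313,103),.17))
print("pivot", onz(T,t(282,257),.08))
E
```

```text
rim [0.4664 0.0437 0.1   ] [ 0.4039 -0.1401  0.1   ] 0.19420073648938493 yaw of y axis -161.20108618313597
bar out [0.6203 0.0837 0.1082] [np.float64(0.0002548881397598993), np.float64(0.00025488813975999285)]
bar in [0.5989 0.0227 0.1094] [np.float64(0.00044358357015756585), np.float64(0.0004435835701575628)]
lid+y outer [ 0.6351 -0.0087  0.2851] [np.float64(9.534138395793421e-05), np.float64(9.534138395786356e-05)]
lid-y outer [ 0.5702 -0.1982  0.2857] [np.float64(0.0009558471436578724), np.float64(0.0009558471436578573)]
mug [0.6196 0.1912 0.09  ] [0.6419 0.0106 0.17  ]
pivot [0.5385 0.033  0.08  ]
```

Call:
{"name": "apply_moves", "arguments": {"commands": [{"dp": [42, 32, 0], "yaw": -0.12, "grip": 1}, {"dp": [84, 63, 0], "yaw": -0.24, "grip": 1}, {"dp": [126, 95, 0], "yaw": -0.36, "grip": 1}, {"dp": [168, 127, 0], "yaw": -0.48, "grip": 1}, {"dp": [210, 158, 0], "yaw": -0.6, "grip": 1}, {"dp": [252, 190, 0], "yaw": -0.72, "grip": 1}, {"dp": [294, 222, 0], "yaw": -0.86, "grip": 1}, {"dp": [336, 253, 0], "yaw": -1.0, "grip": 1}, {"dp": [378, 285, 0], "yaw": -1.14, "grip": 1}, {"dp": [420, 317, 0], "yaw": -1.28, "grip": 1}, {"dp": [462, 348, 0], "yaw": -1.43, "grip": 1}, {"dp": [504, 380, 0], "yaw": -1.571, "grip": 1}]}}

```text
time_s: 1.65
tcp_pos: [0.573, 0.1149, 0.2265]
eef_rot: [-180.0, -0.0, 71.5]
contact_force: [0.6, 0.3, -0.7]
gripper_width: 0.0874
```

Call:
{"name": "apply_moves", "arguments": {"commands": [{"dp": [-20, 20, 8], "grip": 1}, {"dp": [-42, 56, 27], "grip": 1}, {"dp": [-42, 56, 27], "grip": 1}]}}

```text
$.commands[0]: bad value
```

Call:
{"name": "apply_moves", "arguments": {"commands": [{"dp": [-20, 25, 8], "yaw": 0, "grip": 1}, {"dp": [-42, 56, 27], "yaw": 0, "grip": 1}, {"dp": [-42, 56, 27], "yaw": 0, "grip": 1}]}}

```text
time_s: 2.02
tcp_pos: [0.6115, 0.0563, 0.1972]
eef_rot: [-179.8, 0.1, 71.0]
contact_force: [-0.2, 0.7, 0.3]
gripper_width: 0.0878
```

```bash
python3 - <<'E'
from plant import get_state,capture
from h import *
st=get_state();c=capture("wrist");pickle.dump((st,c),open("c1.pkl","wb"))
print(st["tcp_pos"],st["eef_rot"],st["joints"])
cv2.imwrite("pics/w1.png",cv2.cvtColor(c["color"],cv2.COLOR_RGB2BGR))
for y in(.12,.156,.183):
  print(y,proj(c,[.6203-(.1827-y)*.331,.0837-(.1827-y)*.943,.109],st))
crop(capture("scene"),130,350,120,310,3.1,"pics/s1.png",1.5)
E
```

```text
[0.61151506 0.05634212 0.19715821] [-1.79821536e+02  1.37413586e-01  7.09929501e+01] [ 2.34510928e+01  1.61528217e+01 -9.59467907e+00 -2.11577289e-02
 -6.44769273e+01  1.37550797e+02]
0.12 [251.6209959  225.51590163]
0.156 [251.82281884 190.83885555]
0.183 [251.98491873 162.9869894 ]
```

View pics/w1.png

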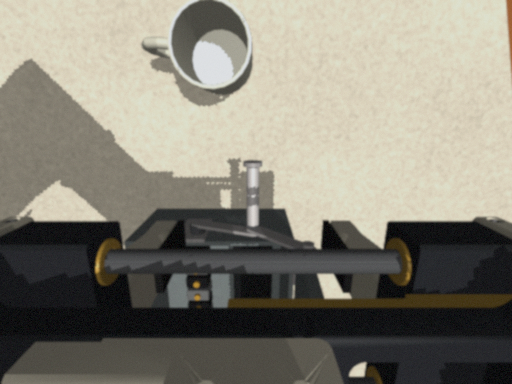

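View pics/s1.png

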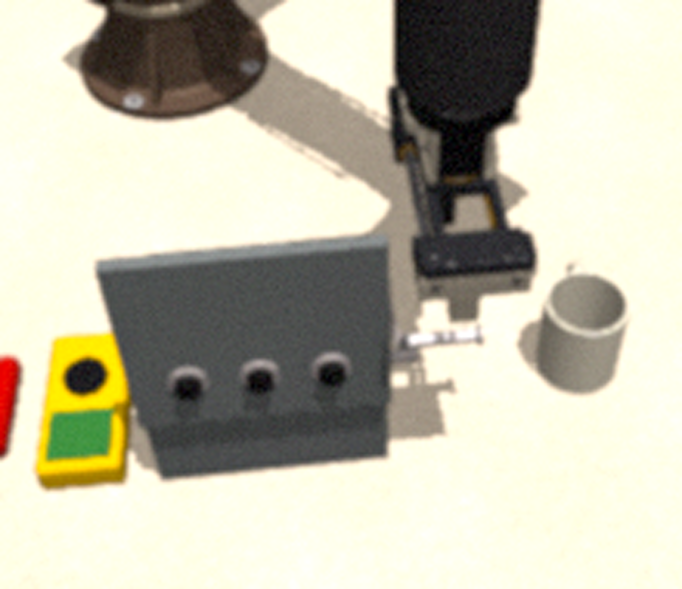

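Call:
{"name": "apply_moves", "arguments": {"commands": [{"dp": [0, 0.5, 25], "yaw": 0, "grip": 0.7}, {"dp": [0, 1, 60], "yaw": 0, "grip": 0.5}, {"dp": [0, 1, 90], "yaw": 0, "grip": 0.4}, {"dp": [0, 1, 110], "yaw": 0, "grip": 0.4}, {"dp": [0, 1, 110], "yaw": 0, "grip": 0.4}, {"dp": [0, 1, 110], "yaw": 0, "grip": 0.4}], "newtons": 25}}

```text
time_s: 2.88
tcp_pos: [0.6133, 0.0591, 0.091]
eef_rot: [179.9, -0.1, 71.2]
contact_force: [-0.5, 0.4, 0.7]
gripper_width: 0.0366
```

```bash
python3 - <<'E'
from plant import get_state,capture
from h import *
st=get_state();c=capture("wrist")
print(st["tcp_pos"],st["eef_rot"],st["contact_force"],st["gripper_width"])
cv2.imwrite("pics/w2.png",cv2.cvtColor(c["color"],cv2.COLOR_RGB2BGR))
crop(capture("scene"),230,350,140,260,5,"pics/s2.png",1.5)
E
```

```text
[0.61330319 0.05910312 0.09097912] [ 1.79910886e+02 -5.46352972e-02  7.12384911e+01] [-0.47846351  0.38189375  0.66680202] 0.03659536182693423
```

View pics/w2.png

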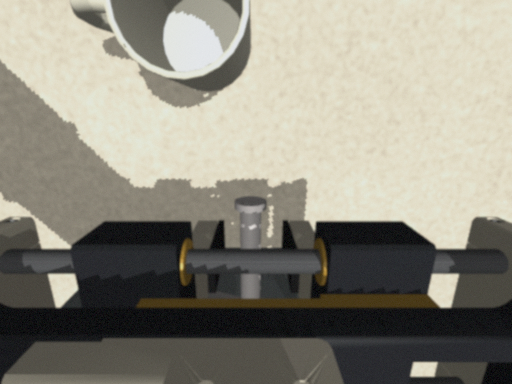

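View pics/s2.png

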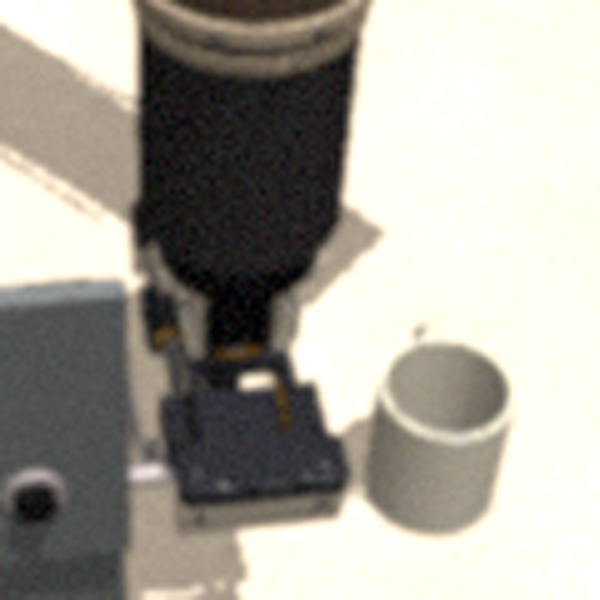

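Call:
{"name": "apply_moves", "arguments": {"commands": [{"dp": [0, -1, 0], "yaw": 0, "grip": 0.4}, {"dp": [0, -1, 0], "yaw": 0, "grip": 0.25}, {"dp": [0, -1, 0], "yaw": 0, "grip": 0.15}, {"dp": [0, -1, 0], "yaw": 0, "grip": 0.0}, {"dp": [0, -1, 0], "yaw": 0, "grip": 0.0}, {"dp": [0, -1, 0], "yaw": 0, "grip": 0.0}], "newtons": 25}}

```text
time_s: 3.72
tcp_pos: [0.6116, 0.0586, 0.0895]
eef_rot: [-180.0, 0.0, 71.2]
contact_force: [-1.3, -0.2, 0.7]
gripper_width: 0.011
```

```bash
cat > f.py <<'E'
from plant import get_state,capture
import numpy as np,sys
n=int(sys.argv[1]) if len(sys.argv)>1 else 10
F=[];P=[]
for i in range(n):
    capture("wrist");s=get_state();F.append(s["contact_force"]);P.append(s["tcp_pos"])
F=np.array(F);P=np.mean(P,0);f=F.mean(0)
ex=np.array([.9466,-.322,0]);ey=np.array([.322,.9466,0]);ez=np.array([0,0,1.])
u=-.514*ex+.857*ez;a=.857*ex+.514*ez
print("t",s["time_s"],"w",s["gripper_width"],"pull on tool along u",round(-f@u,2),"along stay",round(f@a,2),"ey",round(f@ey,2),"sd",F.std(0).round(2),"tcp",P.round(4))
E
python3 f.py
```

```text
t 4.225 w 0.011121156717793816 pull on tool along u -0.74 along stay -1.05 ey 0.05 sd [0.55 0.38 0.26] tcp [0.6116 0.0586 0.0895]
```

Call:
{"name": "apply_moves", "arguments": {"commands": [{"dp": [0, -0.5, -0.85], "yaw": 0, "grip": 0}, {"dp": [0, -1, -1.7], "yaw": 0, "grip": 0}, {"dp": [0, -1, -1.7], "yaw": 0, "grip": 0}]}}

```text
time_s: 4.6
tcp_pos: [0.6109, 0.0589, 0.0913]
eef_rot: [180.0, -0.0, 71.2]
contact_force: [0.7, -0.1, -2.0]
gripper_width: 0.0111
```

```bash
python3 f.py 8
```

```text
t 5.0 w 0.011044811146052306 pull on tool along u 2.29 along stay -0.06 ey -0.08 sd [0.48 0.42 0.59] tcp [0.6109 0.0589 0.0912]
```

Call:
{"name": "apply_moves", "arguments": {"commands": [{"dp": [0, -0.5, -0.85], "yaw": 0, "grip": 0}, {"dp": [0, -1, -1.7], "yaw": 0, "grip": 0}, {"dp": [0, -1, -1.7], "yaw": 0, "grip": 0}]}}

```text
time_s: 5.38
tcp_pos: [0.61, 0.0592, 0.0932]
eef_rot: [180.0, -0.0, 71.2]
contact_force: [2.9, -1.5, -2.7]
gripper_width: 0.0113
```

```bash
python3 f.py 8
```

```text
t 5.775 w 0.011115621793709157 pull on tool along u 3.49 along stay 1.19 ey -0.58 sd [0.57 0.54 0.52] tcp [0.61   0.0592 0.0931]
```

Call:
{"name": "apply_moves", "arguments": {"commands": [{"dp": [0, -0.3, -1.0], "yaw": 0, "grip": 0}, {"dp": [0, -0.6, -2.0], "yaw": 0, "grip": 0}, {"dp": [0, -0.6, -2.0], "yaw": 0, "grip": 0}]}}

```text
time_s: 6.15
tcp_pos: [0.6092, 0.0595, 0.0951]
eef_rot: [180.0, -0.0, 71.2]
contact_force: [2.8, -0.3, -2.0]
gripper_width: 0.0112
```

```bash
python3 f.py 8
```

```text
t 6.55 w 0.011295650508554274 pull on tool along u 2.69 along stay 0.99 ey -0.35 sd [0.39 0.41 0.36] tcp [0.6092 0.0595 0.095 ]
```

Call:
{"name": "apply_moves", "arguments": {"commands": [{"dp": [0, -0.3, -1.0], "yaw": 0, "grip": 0}, {"dp": [0, -0.6, -2.0], "yaw": 0, "grip": 0}, {"dp": [0, -0.6, -2.0], "yaw": 0, "grip": 0}]}}

```text
time_s: 6.92
tcp_pos: [0.6085, 0.0597, 0.097]
eef_rot: [-180.0, 0.0, 71.2]
contact_force: [0.2, 0.3, -2.3]
gripper_width: 0.0107
```

```bash
python3 f.py 8
```

```text
t 7.325 w 0.010652711331217094 pull on tool along u 2.22 along stay -0.66 ey 0.48 sd [0.33 0.63 0.55] tcp [0.6085 0.0597 0.0969]
```

Easing as described; continue in small steps with the force watched.

Call:
{"name": "apply_moves", "arguments": {"commands": [{"dp": [0, -0.5, -0.85], "yaw": 0, "grip": 0}, {"dp": [0, -0.9, -1.7], "yaw": 0, "grip": 0}, {"dp": [0, -0.9, -1.7], "yaw": 0, "grip": 0}]}}

```text
time_s: 7.7
tcp_pos: [0.6077, 0.0599, 0.0987]
eef_rot: [-180.0, 0.0, 71.2]
contact_force: [-0.2, 1.0, -1.8]
gripper_width: 0.0107
```

```bash
python3 f.py 8
```

```text
t 8.1 w 0.011277905491991346 pull on tool along u 1.82 along stay -1.51 ey 0.53 sd [0.38 0.52 0.58] tcp [0.6077 0.0599 0.0986]
```

Call:
{"name": "apply_moves", "arguments": {"commands": [{"dp": [0, -0.6, -0.6], "yaw": 0, "grip": 0}, {"dp": [0, -1.2, -1.1], "yaw": 0, "grip": 0}, {"dp": [0, -1.2, -1.1], "yaw": 0, "grip": 0}]}}

```text
time_s: 8.48
tcp_pos: [0.6069, 0.0603, 0.1]
eef_rot: [180.0, -0.0, 71.2]
contact_force: [1.5, -0.9, -2.1]
gripper_width: 0.0112
```

```bash
python3 f.py 8
```

```text
t 8.875 w 0.011462046839948992 pull on tool along u 1.28 along stay 0.95 ey -0.52 sd [0.55 0.44 0.61] tcp [0.6069 0.0603 0.0999]
```

Call:
{"name": "apply_moves", "arguments": {"commands": [{"dp": [0, -0.3, -0.8], "yaw": 0, "grip": 0}, {"dp": [0, -0.6, -1.5], "yaw": 0, "grip": 0}, {"dp": [0, -0.6, -1.5], "yaw": 0, "grip": 0}]}}

```text
time_s: 9.25
tcp_pos: [0.6061, 0.0605, 0.1013]
eef_rot: [180.0, -0.0, 71.2]
contact_force: [0.8, -0.0, -0.2]
gripper_width: 0.0112
```

```bash
python3 f.py 8
```

```text
t 9.65 w 0.01128451713520188 pull on tool along u 1.05 along stay 0.66 ey -0.32 sd [0.25 0.32 0.28] tcp [0.6061 0.0605 0.1013]
```

Call:
{"name": "apply_moves", "arguments": {"commands": [{"dp": [0, -0.4, -0.8], "yaw": 0, "grip": 0}, {"dp": [0, -0.7, -1.5], "yaw": 0, "grip": 0}, {"dp": [0, -0.7, -1.5], "yaw": 0, "grip": 0}]}}

```text
time_s: 10.02
tcp_pos: [0.6054, 0.0608, 0.1028]
eef_rot: [-180.0, -0.0, 71.2]
contact_force: [0.4, 0.2, -1.4]
gripper_width: 0.0109
```

```bash
python3 f.py 8
```

```text
t 10.425 w 0.011174880917393472 pull on tool along u 1.08 along stay 0.35 ey 0.14 sd [0.32 0.4  0.3 ] tcp [0.6054 0.0608 0.1027]
```

Call:
{"name": "apply_moves", "arguments": {"commands": [{"dp": [0, -0.4, -0.8], "yaw": 0, "grip": 0}, {"dp": [0, -0.7, -1.4], "yaw": 0, "grip": 0}, {"dp": [0, -0.7, -1.4], "yaw": 0, "grip": 0}]}}

```text
time_s: 10.8
tcp_pos: [0.6047, 0.061, 0.1041]
eef_rot: [-180.0, 0.0, 71.2]
contact_force: [-0.1, -0.8, -1.3]
gripper_width: 0.0111
```

```bash
python3 f.py 8
```

```text
t 11.2 w 0.010708879388369787 pull on tool along u 1.72 along stay -0.55 ey 0.57 sd [0.3  0.54 0.5 ] tcp [0.6047 0.061  0.1041]
```

Call:
{"name": "apply_moves", "arguments": {"commands": [{"dp": [0, -0.5, -0.6], "yaw": 0, "grip": 0}, {"dp": [0, -0.9, -1.1], "yaw": 0, "grip": 0}, {"dp": [0, -0.9, -1.1], "yaw": 0, "grip": 0}]}}

```text
time_s: 11.58
tcp_pos: [0.604, 0.0612, 0.1053]
eef_rot: [180.0, -0.0, 71.2]
contact_force: [1.8, 0.6, -2.8]
gripper_width: 0.011
```

```bash
python3 f.py 10
```

```text
t 12.075 w 0.011198534202917249 pull on tool along u 1.93 along stay -0.33 ey 0.4 sd [0.41 0.35 0.5 ] tcp [0.604  0.0612 0.1053]
```

Call:
{"name": "apply_moves", "arguments": {"commands": [{"dp": [0, -0.4, -0.6], "yaw": 0, "grip": 0}, {"dp": [0, -0.8, -1.2], "yaw": 0, "grip": 0}, {"dp": [0, -0.8, -1.2], "yaw": 0, "grip": 0}]}}

```text
time_s: 12.45
tcp_pos: [0.6032, 0.0615, 0.1065]
eef_rot: [180.0, -0.0, 71.2]
contact_force: [1.5, -1.2, -2.7]
gripper_width: 0.0114
```

```bash
python3 f.py 10
```

```text
t 12.95 w 0.011121898159248206 pull on tool along u 3.55 along stay 0.11 ey -0.47 sd [0.4  0.51 0.45] tcp [0.6032 0.0615 0.1065]
```

Call:
{"name": "apply_moves", "arguments": {"commands": [{"dp": [0, -0.3, -0.5], "yaw": 0, "grip": 0}, {"dp": [0, -0.6, -1.0], "yaw": 0, "grip": 0}, {"dp": [0, -0.6, -1.0], "yaw": 0, "grip": 0}]}}

```text
time_s: 13.32
tcp_pos: [0.6026, 0.0617, 0.1075]
eef_rot: [180.0, -0.0, 71.2]
contact_force: [2.4, -0.7, -3.4]
gripper_width: 0.0115
```

```bash
python3 f.py 10
```

```text
t 13.825 w 0.011071762652670843 pull on tool along u 4.21 along stay 0.29 ey -0.6 sd [0.51 0.58 0.46] tcp [0.6026 0.0617 0.1074]
```

Call:
{"name": "apply_moves", "arguments": {"commands": [{"dp": [0, -0.3, -0.5], "yaw": 0, "grip": 0}, {"dp": [0, -0.6, -1.0], "yaw": 0, "grip": 0}, {"dp": [0, -0.6, -1.0], "yaw": 0, "grip": 0}]}}

```text
time_s: 14.2
tcp_pos: [0.602, 0.0619, 0.1084]
eef_rot: [180.0, 0.0, 71.2]
contact_force: [2.8, -2.0, -4.7]
gripper_width: 0.0113
```

```bash
python3 f.py 12
```

```text
t 14.8 w 0.011060230744241721 pull on tool along u 5.49 along stay -0.09 ey -0.36 sd [0.58 0.58 0.43] tcp [0.602  0.0619 0.1084]
```

Call:
{"name": "apply_moves", "arguments": {"commands": [{"dp": [0, 0, 0], "yaw": 0, "grip": 0.2}, {"dp": [0, 0, 0], "yaw": 0, "grip": 0.4}, {"dp": [0, 0, 0], "yaw": 0, "grip": 0.5}, {"dp": [0, 0, 0], "yaw": 0, "grip": 0.5}, {"dp": [0, 0, -10], "yaw": 0, "grip": 0.5}, {"dp": [0, 0, -40], "yaw": 0, "grip": 0.5}, {"dp": [0, 0, -90], "yaw": 0, "grip": 0.5}, {"dp": [0, 0, -140], "yaw": 0, "grip": 0.5}, {"dp": [0, 0, -190], "yaw": 0, "grip": 0.5}, {"dp": [0, 0, -210], "yaw": 0, "grip": 0.3}, {"dp": [0, 0, -210], "yaw": 0, "grip": 0}, {"dp": [0, 0, -210], "yaw": 0, "grip": 0}]}}

```text
time_s: 16.3
tcp_pos: [0.6016, 0.0619, 0.318]
eef_rot: [-180.0, 0.0, 71.2]
contact_force: [-0.4, -0.2, -0.7]
gripper_width: 0.0195
```

```bash
python3 - <<'E'
from plant import get_state,capture
from h import *
st=get_state();c=capture("wrist");S=capture("scene");T=capture("top")
print(st["tcp_pos"],st["eef_rot"],st["joints"],st["gripper_width"])
cv2.imwrite("pics/w3.png",cv2.cvtColor(c["color"],cv2.COLOR_RGB2BGR))
crop(S,130,350,120,310,3.1,"pics/s3.png",1.5)
crop(T,185,425,120,270,3.3333,"pics/t3.png",1.5)
pickle.dump((st,c,S,T),open("c3.pkl","wb"))
E
```

```text
[0.60156848 0.06185942 0.31797015] [-1.79951411e+02  1.22147322e-02  7.11685860e+01] [ 2.43463634e+01  1.14631609e+01 -2.17362228e-02 -2.48334853e-02
 -7.85588945e+01  1.36827153e+02] 0.01945486860958215
```

View pics/s3.png

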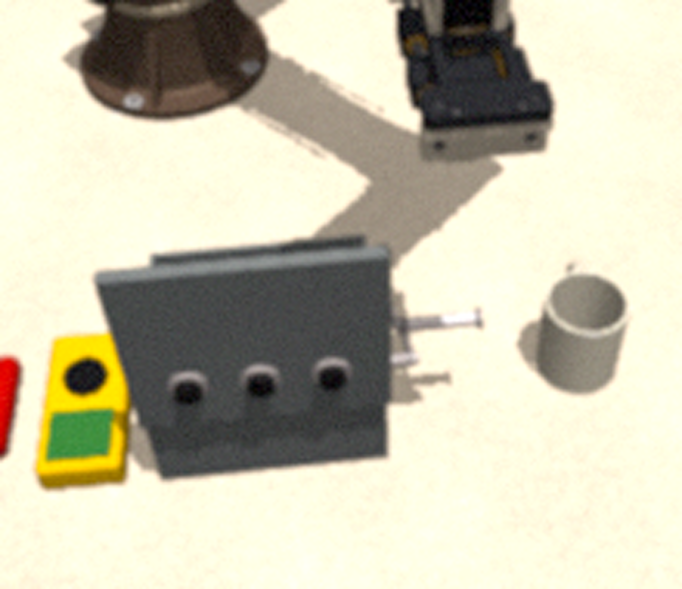

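View pics/w3.png

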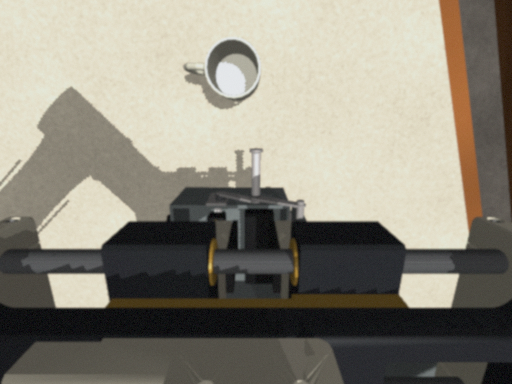

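View pics/t3.png

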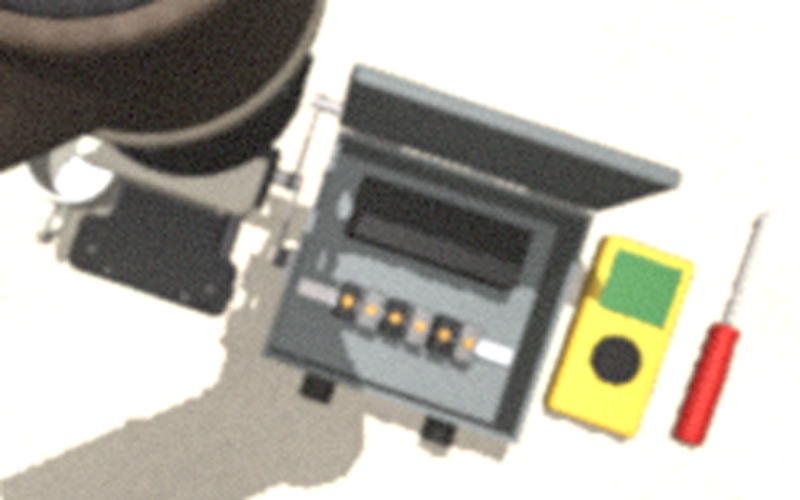

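```bash
python3 - <<'E'
from h import *
st,c,S,T=pickle.load(open("c3.pkl","rb"));T0=pickle.load(open("c0.pkl","rb"))["top"]
np.set_printoptions(precision=4,suppress=True)
t=lambda u,v:(185+(u+.5)/3.3333-.5,120+(v+.5)/3.3333-.5)
ex=np.array([.9466,-.322,0]);ey=np.array([.322,.9466,0])
for A,B in(((348,82),(677,192)),((357,67),(681,178))):
    p=onz(T,t(*A),.283);q=onz(T,t(*B),.283);print(p,q,np.linalg.norm(p-q),(p+q)/2,(p+q)/2@ex,(p+q)/2@ey)
a=onz(T,t(267,353),.1);b=onz(T,t(517,440),.1);print((a+b)/2@ex,(a+b)/2@ey)
# hinge side: box inner rim far edge, +y far corner
for k in((342,138),(590,212)): g=onz(T,t(*k),.1);print(g,g@ex,g@ey)
E
```

```text
[ 0.6355 -0.0088  0.283 ] [ 0.5702 -0.2     0.283 ] 0.2020026316570017 [ 0.6028 -0.1044  0.283 ] 0.6042725261444225 0.09525985574040682
[ 0.6444 -0.0142  0.283 ] [ 0.5784 -0.2024  0.283 ] 0.19951239010608676 [ 0.6114 -0.1083  0.283 ] 0.6136260487513783 0.09435060087719747
0.4274408972929555 0.09448340360578172
[ 0.6271 -0.012   0.1   ] 0.5974747613095849 0.19061562783541272
[ 0.5717 -0.1951  0.1   ] 0.6040374626776454 -0.0005774959125356206
```

Call:
{"name": "apply_moves", "arguments": {"commands": [{"dp": [-10, 12, 0], "yaw": 0.14, "grip": 0}, {"dp": [-30, 24, 0], "yaw": 0.3, "grip": 0}, {"dp": [-50, 36, 0], "yaw": 0.46, "grip": 0}, {"dp": [-70, 48, 0], "yaw": 0.62, "grip": 0}, {"dp": [-90, 60, 0], "yaw": 0.78, "grip": 0}, {"dp": [-110, 72, 0], "yaw": 0.94, "grip": 0}, {"dp": [-130, 84, 0], "yaw": 1.1, "grip": 0}, {"dp": [-145, 94, 0], "yaw": 1.26, "grip": 0}, {"dp": [-158, 100, 0], "yaw": 1.42, "grip": 0}, {"dp": [-158, 100, 0], "yaw": 1.571, "grip": 0}, {"dp": [-158, 100, 0], "yaw": 1.571, "grip": 0}, {"dp": [-158, 100, 0], "yaw": 1.571, "grip": 0}], "newtons": 40}}

```text
time_s: 17.95
tcp_pos: [0.6456, -0.1198, 0.318]
eef_rot: [180.0, 0.0, -18.6]
contact_force: [0.1, -0.7, -0.8]
gripper_width: 0.0002
```

```bash
python3 - <<'E'
from plant import get_state,capture
from h import *
st=get_state();c=capture("wrist");T=capture("top")
ex=np.array([.9466,-.322,0]);ey=np.array([.322,.9466,0])
p=st["tcp_pos"];print(p,p@ex,p@ey,st["eef_rot"],st["joints"],st["gripper_width"],st["contact_force"])
cv2.imwrite("pics/w4.png",cv2.cvtColor(c["color"],cv2.COLOR_RGB2BGR))
E
```

```text
[ 0.64563146 -0.11976793  0.31803412] 0.6497200145456812 0.09452100958007076 [ 1.79984961e+02  3.92338652e-02 -1.86381902e+01] [ 6.47211715e+00  1.65666610e+01  6.71241469e+00 -3.07625165e-03
 -8.01876619e+01  6.48902232e+01] 0.00024421716535396866 [ 0.07130981 -0.65277245 -0.7892095 ]
```

View pics/w4.png

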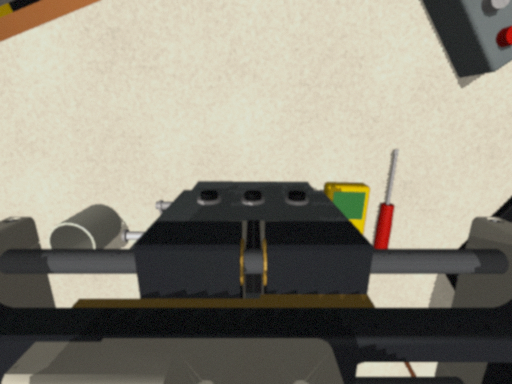

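Call:
{"name": "apply_moves", "arguments": {"commands": [{"dp": [0, 0, 30], "yaw": 0, "grip": 0}, {"dp": [0, 0, 55], "yaw": 0, "grip": 0}, {"dp": [-10, 0, 63], "yaw": 0, "grip": 0}, {"dp": [-18, 0, 63], "yaw": 0, "grip": 0}, {"dp": [-20, 0, 63], "yaw": 0, "grip": 0}]}}

```text
time_s: 18.68
tcp_pos: [0.6268, -0.1133, 0.2572]
eef_rot: [-180.0, -0.1, -18.8]
contact_force: [0.4, -0.2, 0.5]
gripper_width: 0.0006
```

```bash
python3 - <<'E'
import numpy as np
def P(f,r=.155,H=.607): return np.array([H-r*np.cos(f)+.013*np.sin(f)+.0095,.1+r*np.sin(f)+.013*np.cos(f)])*1000
base=np.array([629.7,255.0])
ph=np.arange(88,-0.1,-4)
for f in ph:
    d=P(np.radians(f))-base;print(f,d.round(1))
E
python3 f.py 3
```

```text
88.0 [-5.6  0.4]
84.0 [-16.5   0.5]
80.0 [-27.3  -0.1]
76.0 [-38.1  -1.5]
72.0 [-48.7  -3.6]
68.0 [-59.2  -6.4]
64.0 [-69.5 -10. ]
60.0 [-79.4 -14.3]
56.0 [-89.1 -19.2]
52.0 [-98.4 -24.9]
48.0 [-107.3  -31.1]
44.0 [-115.7  -38. ]
40.0 [-123.6  -45.4]
36.0 [-131.   -53.4]
32.0 [-137.8  -61.8]
28.0 [-144.   -70.8]
24.0 [-149.5  -80.1]
20.0 [-154.4  -89.8]
16.0 [-158.6  -99.8]
12.0 [-162.1 -110.1]
8.0 [-164.9 -120.6]
4.0 [-166.9 -131.2]
0.0 [-168.2 -142. ]
t 18.825 w 0.00040801279632157375 pull on tool along u -0.57 along stay 0.06 ey -0.53 sd [0.23 0.16 0.39] tcp [ 0.6271 -0.1133  0.257 ]
```

First nudge: 88° to about 78°, checking the force (a lock would show as a rising one).

Call:
{"name": "apply_moves", "arguments": {"commands": [{"dp": [-4, 0, 0], "yaw": 0, "grip": 0}, {"dp": [-8, 0, 0], "yaw": 0, "grip": 0}, {"dp": [-12, 0, 0], "yaw": 0, "grip": 0}, {"dp": [-16, 0, 0], "yaw": 0, "grip": 0}]}}

```text
time_s: 19.32
tcp_pos: [0.6141, -0.1089, 0.2572]
eef_rot: [-180.0, -0.3, -18.8]
contact_force: [5.5, -2.2, 1.6]
gripper_width: 0.0002
```

```bash
cat > g.py <<'E'
from plant import get_state,capture
import numpy as np
F=[]
for i in range(5): capture("wrist");s=get_state();F.append(s["contact_force"])
f=np.mean(F,0);ex=np.array([.9466,-.322,0]);ey=np.array([.322,.9466,0]);p=s["tcp_pos"]
print(s["time_s"],"Fx,y,z enc",(f@ex).round(2),(f@ey).round(2),f[2].round(2),"X,Y,z",(p@ex).round(4),(p@ey).round(4),p[2].round(4))
E
python3 g.py
```

```text
19.575 Fx,y,z enc 5.16 -0.41 2.67 X,Y,z 0.6159 0.0947 0.2571
```

Call:
{"name": "apply_moves", "arguments": {"commands": [{"dp": [-4, 0, 0], "yaw": 0, "grip": 0}, {"dp": [-8, 0, 0.3], "yaw": 0, "grip": 0}, {"dp": [-11, 0, 0.6], "yaw": 0, "grip": 0}]}}

```text
time_s: 19.95
tcp_pos: [0.6036, -0.1053, 0.2568]
eef_rot: [-180.0, -0.3, -18.8]
contact_force: [5.4, -3.1, 4.0]
gripper_width: 0.0007
```

```bash
python3 g.py; python3 - <<'E'
from plant import capture
from h import *
crop(capture("scene"),130,350,100,310,2.8,"pics/s5.png",1.5)
E
```

```text
20.2 Fx,y,z enc 5.31 -0.26 4.06 X,Y,z 0.6049 0.0947 0.2567
```

View pics/s5.png

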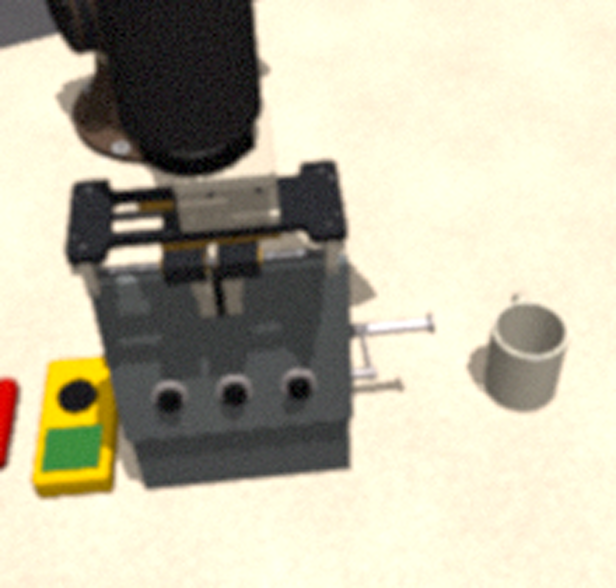

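Call:
{"name": "apply_moves", "arguments": {"commands": [{"dp": [-8, 0, 1], "yaw": 0, "grip": 0}, {"dp": [-16, 0, 2.4], "yaw": 0, "grip": 0}, {"dp": [-24, 0, 4.2], "yaw": 0, "grip": 0}, {"dp": [-32, 0, 6.3], "yaw": 0, "grip": 0}, {"dp": [-39.6, 0, 9], "yaw": 0, "grip": 0}, {"dp": [-47, 0, 12], "yaw": 0, "grip": 0}, {"dp": [-54.5, 0, 15.4], "yaw": 0, "grip": 0}, {"dp": [-61.8, 0, 19], "yaw": 0, "grip": 0}]}}

```text
time_s: 21.25
tcp_pos: [0.5445, -0.085, 0.2381]
eef_rot: [-179.9, -0.3, -18.8]
contact_force: [2.4, -0.6, 9.4]
gripper_width: 0.0004
```

```bash
python3 g.py; python3 - <<'E'
from plant import capture
from h import *
crop(capture("scene"),130,350,100,310,2.8,"pics/s6.png",1.5)
E
```

```text
21.5 Fx,y,z enc 1.39 0.67 5.48 X,Y,z 0.542 0.0948 0.2373
```

View pics/s6.png

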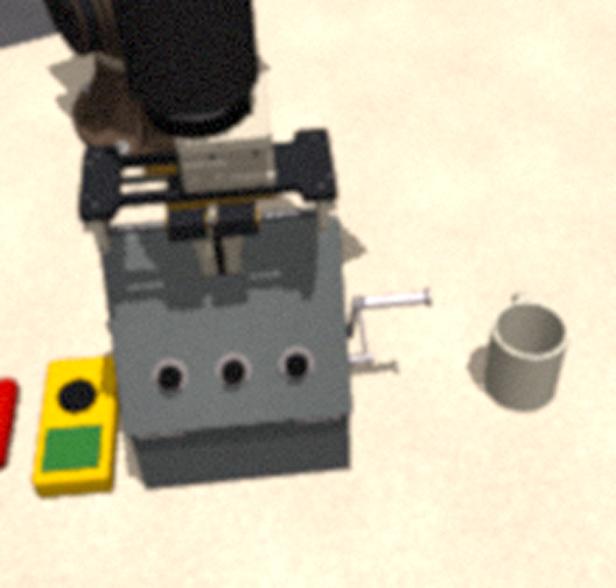

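Call:
{"name": "apply_moves", "arguments": {"commands": [{"dp": [-7, 0, 4.2], "yaw": 0, "grip": 0}, {"dp": [-13.8, 0, 8.9], "yaw": 0, "grip": 0}, {"dp": [-20.4, 0, 13.6], "yaw": 0, "grip": 0}, {"dp": [-26.6, 0, 18.8], "yaw": 0, "grip": 0}, {"dp": [-32.6, 0, 24.3], "yaw": 0, "grip": 0}, {"dp": [-38.2, 0, 30.2], "yaw": 0, "grip": 0}, {"dp": [-43.6, 0, 36.2], "yaw": 0, "grip": 0}, {"dp": [-48.7, 0, 42.6], "yaw": 0, "grip": 0}, {"dp": [-53.4, 0, 49.3], "yaw": 0, "grip": 0}, {"dp": [-57.7, 0, 56.2], "yaw": 0, "grip": 0}]}}

```text
time_s: 22.8
tcp_pos: [0.4884, -0.066, 0.1806]
eef_rot: [-180.0, -0.1, -18.8]
contact_force: [-1.1, 0.9, 7.3]
gripper_width: 0.0003
```

```bash
python3 g.py
```

```text
23.05 Fx,y,z enc -0.62 1.05 2.03 X,Y,z 0.4833 0.0945 0.1798
```

Call:
{"name": "apply_moves", "arguments": {"commands": [{"dp": [-2.5, 0, 4.7], "yaw": 0, "grip": 0}, {"dp": [-5, 0, 9.5], "yaw": 0, "grip": 0}, {"dp": [-7.4, 0, 14.4], "yaw": 0, "grip": 0}, {"dp": [-9.6, 0, 19.4], "yaw": 0, "grip": 0}, {"dp": [-11.6, 0, 24.4], "yaw": 0, "grip": 0}, {"dp": [-13.5, 0, 29.5], "yaw": 0, "grip": 0}, {"dp": [-15, 0, 34.7], "yaw": 0, "grip": 0}, {"dp": [-16.5, 0, 40], "yaw": 0, "grip": 0}, {"dp": [-18, 0, 45], "yaw": 0, "grip": 0}, {"dp": [-19, 0, 48], "yaw": 0, "grip": 0}]}}

```text
time_s: 24.3
tcp_pos: [0.4702, -0.06, 0.1317]
eef_rot: [180.0, 0.0, -18.8]
contact_force: [-1.7, 1.3, 5.9]
gripper_width: 0.0006
```

```bash
python3 g.py; python3 - <<'E'
from plant import capture
from h import *
crop(capture("scene"),130,350,100,310,2.8,"pics/s7.png",1.5)
E
```

```text
24.55 Fx,y,z enc -0.9 0.85 2.47 X,Y,z 0.4643 0.0945 0.1316
```

View pics/s7.png

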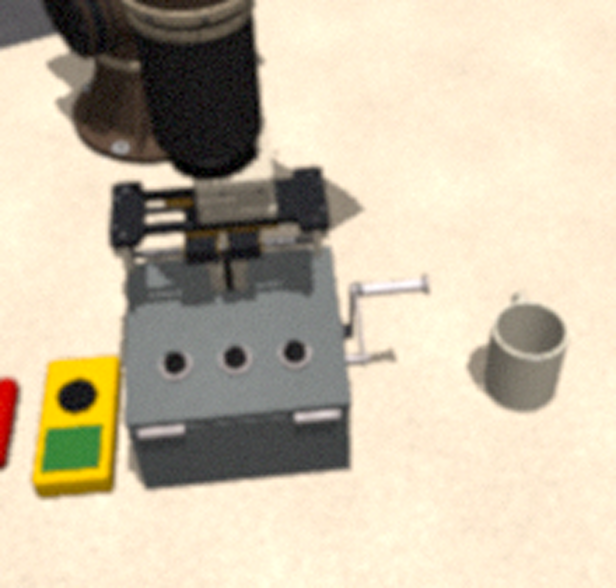

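Call:
{"name": "apply_moves", "arguments": {"commands": [{"dp": [-0.5, 0, 3], "yaw": 0, "grip": 0}, {"dp": [-1, 0, 6], "yaw": 0, "grip": 0}, {"dp": [-1.5, 0, 9], "yaw": 0, "grip": 0}, {"dp": [-2, 0, 12], "yaw": 0, "grip": 0}, {"dp": [-2, 0, 14], "yaw": 0, "grip": 0}]}}

```text
time_s: 25.22
tcp_pos: [0.468, -0.0593, 0.1176]
eef_rot: [180.0, 0.0, -18.8]
contact_force: [-3.2, 2.6, 5.5]
gripper_width: 0.0004
```

```bash
python3 g.py
```

```text
25.475 Fx,y,z enc -0.89 0.58 1.75 X,Y,z 0.4623 0.0945 0.1175
```

Call:
{"name": "apply_moves", "arguments": {"commands": [{"dp": [0, 0, 1], "yaw": 0, "grip": 0}, {"dp": [0, 0, 2], "yaw": 0, "grip": 0}, {"dp": [0, 0, 3], "yaw": 0, "grip": 0}]}}

```text
time_s: 25.85
tcp_pos: [0.468, -0.0594, 0.1147]
eef_rot: [180.0, 0.0, -18.8]
contact_force: [-3.3, 2.1, 4.3]
gripper_width: 0.0003
```

```bash
python3 g.py
```

```text
26.1 Fx,y,z enc -3.63 0.17 4.76 X,Y,z 0.4621 0.0944 0.1146
```

Call:
{"name": "apply_moves", "arguments": {"commands": [{"dp": [0, 0, 0.5], "yaw": 0, "grip": 0}, {"dp": [0, 0, 1], "yaw": 0, "grip": 0}]}}

```text
time_s: 26.35
tcp_pos: [0.4679, -0.0594, 0.1136]
eef_rot: [180.0, 0.0, -18.8]
contact_force: [-3.5, 2.4, 6.3]
gripper_width: 0.0006
```

```bash
python3 g.py
```

```text
26.6 Fx,y,z enc -2.48 -0.1 3.11 X,Y,z 0.4625 0.0945 0.1136
```

Call:
{"name": "apply_moves", "arguments": {"commands": [{"dp": [0, 0, 0.5], "yaw": 0, "grip": 0}, {"dp": [0, 0, 1], "yaw": 0, "grip": 0}]}}

```text
time_s: 26.85
tcp_pos: [0.4684, -0.0595, 0.1132]
eef_rot: [180.0, -0.0, -18.8]
contact_force: [-5.1, 2.1, 13.7]
gripper_width: 0.0004
```

```bash
python3 g.py
```

```text
27.1 Fx,y,z enc -4.51 -0.45 9.83 X,Y,z 0.4626 0.0945 0.1132
```

Call:
{"name": "apply_moves", "arguments": {"commands": [{"dp": [0, 0, 0.4], "yaw": 0, "grip": 0}, {"dp": [0, 0, 0.4], "yaw": 0, "grip": 0}]}}

```text
time_s: 27.35
tcp_pos: [0.4684, -0.0595, 0.1132]
eef_rot: [180.0, -0.0, -18.8]
contact_force: [-7.1, 1.8, 13.0]
gripper_width: 0.0002
```

```bash
python3 g.py
```

```text
27.6 Fx,y,z enc -6.47 -0.48 14.2 X,Y,z 0.4626 0.0945 0.1132
```

Hard stop reached: height unchanged, force rising. Lift straight off and look.

Call:
{"name": "apply_moves", "arguments": {"commands": [{"dp": [0, 0, -2], "yaw": 0, "grip": 0}, {"dp": [0, 0, -10], "yaw": 0, "grip": 0}, {"dp": [0, 0, -40], "yaw": 0, "grip": 0}, {"dp": [0, 0, -80], "yaw": 0, "grip": 0}, {"dp": [0, 0, -120], "yaw": 0, "grip": 0}, {"dp": [0, 0, -150], "yaw": 0, "grip": 0}, {"dp": [0, 0, -150], "yaw": 0, "grip": 0}]}}

```text
time_s: 28.48
tcp_pos: [0.4698, -0.0592, 0.2651]
eef_rot: [-179.9, -0.3, -18.8]
contact_force: [0.0, -0.8, -0.3]
gripper_width: 0.0003
```

```bash
python3 g.py; python3 - <<'E'
from plant import capture,get_state
from h import *
crop(capture("scene"),130,350,100,310,2.8,"pics/s8.png",1.5)
c=capture("wrist");cv2.imwrite("pics/w8.png",cv2.cvtColor(c["color"],cv2.COLOR_RGB2BGR))
E
```

```text
28.725 Fx,y,z enc -0.07 0.02 -0.23 X,Y,z 0.4619 0.0943 0.2613
```

View pics/s8.png

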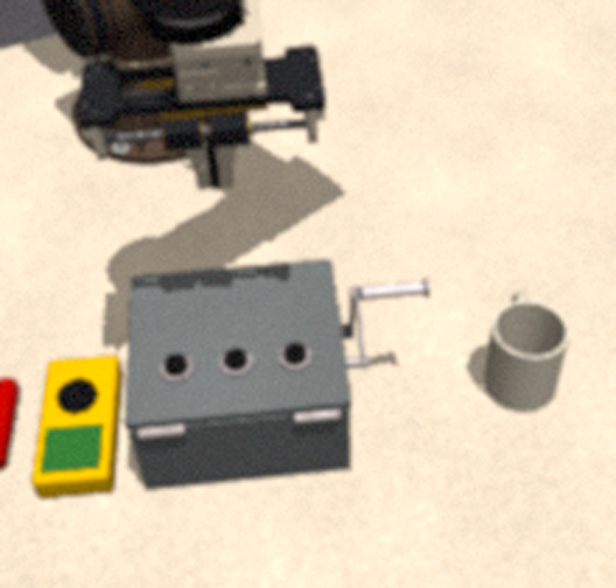

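View pics/w8.png

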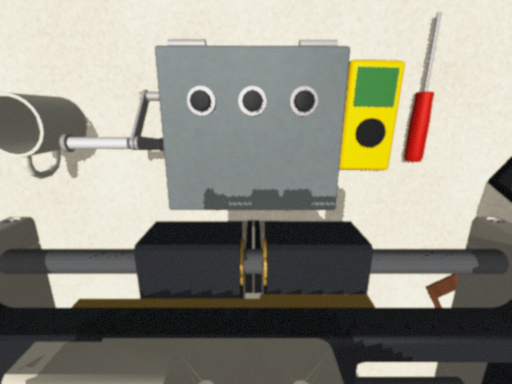

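```bash
python3 - <<'E'
from plant import capture,get_state
from h import *
st=get_state();W=capture("wrist");S=capture("scene");T=capture("top")
cv2.imwrite("pics/t9.png",cv2.cvtColor(T["color"],cv2.COLOR_RGB2BGR))
s=lambda u,v:(130+(u+.5)/2.8-.5,100+(v+.5)/2.8-.5)
print(st["contact_force"],st["time_s"])
for a,b in(((170,210),(332,261)),((336,210),(132,277)),((157,46),(349,406)),((350,46),(127,420))):
    print(*tri(ray(W,a,st),ray(S,s(*b))))
E
```

```text
[ 0.07703318 -0.35143997 -0.11895579] 28.825
[0.46105557 0.05279295 0.10342355] [np.float64(0.0007948977236075252), np.float64(0.0007948977236075433)]
[ 0.39952422 -0.14191922  0.11289104] [np.float64(0.0017047406162642843), np.float64(0.0017047406162643078)]
[ 0.63489769 -0.01053818  0.10690152] [np.float64(7.492915047660942e-05), np.float64(7.49291504766207e-05)]
[ 0.56916387 -0.19732439  0.11737654] [np.float64(0.0013323046391215563), np.float64(0.0013323046391216522)]
```

View pics/t9.png

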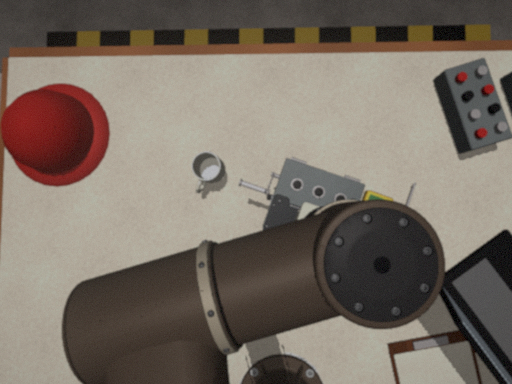

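```bash
python3 -c "
from plant import close_job
print(close_job())"
```

```text
the job is handed in; nothing more can be done
None
```

The lid is shut on the box, and I handed the job in at about 29 s of the 72 s allowed. The hand-in gives no verdict.

- **Stay:** I pinched the bar at 25 N and drew the knee up square to the stay in 1–2 mm steps. The pull peaked at about 3.5 N, eased to about 1 N, then climbed to 5.5 N, where I stopped and let go. The force reading was about 0.7 N off when I first gripped the bar. Even adding that, the pull was about 6.2 N, under the 7.6 N that bends the mount.
- **Lid:** I pushed it down from near its free edge with shut fingers. The force read after each move was no more than about 10 N on the way down. Against the stop it was about 15 N, under the 30 N limit, with the tip steady at 113.2 mm (113 mm expected when shut). The commanded speed below 0.3 rad was about 0.3 rad/s or less, well under the 1 rad/s slam limit.
- **Last checks:**
  - The lid looks flat on the box in the scene and wrist pictures.
  - The lid corners measured from two views gave 103–117 mm. That is too scattered to confirm the 0.03 rad limit, though the free edge (mean 108 mm) and the hinge edge (mean 112 mm) agree within it. I relied on the hard-stop contact instead.
  - The arm is clear, with a contact force of about 0.
  - The meter, screwdriver and mug look unmoved. I judged that by eye and did not measure it.

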